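Stamp the slip in the spring jig

ROBOT

A 7-joint arm with a two-finger parallel gripper is mounted at the origin on the work surface; the furniture and walls round the work are solid. World frame = base frame: x ahead of the robot, y to its left, z up, the work surface at z = 0. Lengths are in m, angles in rad, forces in N, time in s.
With the tool pointing down it reaches from about 0.425 to 0.875 m from the base axis. Payload 4.7 kg.
Tool frame: the origin (TCP) lies on the centre line of the jaws, within the pads' length; the fingertips stand 14 mm ahead of it and the grasp point (between the pads) lies 5 mm behind it; z points along the fingers, y is the direction in which the jaws open and shut (so a half turn about z gives the same grasp; the last joint's range is limited). The gripper opens to 87 mm and grips with 3 to 60 N. Pads are 19 mm wide; open, the fingers measure 117 mm over their backs; the gripper's body (75 mm by 190 mm) begins 51 mm behind the grasp point.
Start: joints at [1.191, 0.321, -0.07, 1.45, 0.023, 1.371, -0.057], TCP at [0.249, -0.6, 0.237] pointing down, gripper open.
Joint ranges: [-2.86, 2.86], [-0.3, 2.09], [-1.38, 1.24], [0.06, 2.45], [-1.56, 4.7], [0.09, 2.05], [-2.69, 2.69]. Speed limits (rad/s): [2.57, 2.57, 3.14, 3.14, 3.14, 3.14, 3.14].

INTERFACE

Orientations are given as a rotation vector (axis times angle).
In Python, from bench import ctrl gives the robot as it stands. The module is installed in compiled form; this text tells all that it offers.
- The arm moves only by the tool step_arm, never from a script. Its argument "plan" is a list of rows, each a list of 3 entries, a list of its own where there are three numbers: the turn, a rotation vector about the tool's x, y, z in rad, then the shift along the tool's x, y, z in m, then the closure in counts, from 0 (fully open) to 255 (shut). In form: [[[rx, ry, rz], [x, y, z], hand], ...]. A call has exactly 10 rows; each row is the pose to reach, as a shift and turn from the pose commanded when the call began, along the tool's axes at that moment; what a row does not reach only later rows make up. A row lasts 1/8 s, in which the tool goes at most 62.5 mm and 10.7 degrees, less where a joint would pass 70% of its speed; a pose out of reach is approached as far as the arm can. A call with a gripper value outside its range is refused whole. The fingers move at their own pace and stop on an object; "squeeze" is the grip in N (left out, the last holds). Time passes only in rows, so rows that repeat a pose let the fingers close, or fill a call up. It gives the time, the measured TCP pose, the force and the opening at its end, in the units of the state.
- ctrl.get_state(): the state, without advancing time (a new reading comes with each control period).
- ctrl.get_image(name): name is "scene" or "top" or "wrist"; returns the picture (480x640x3 uint8, red, green, blue); there is no depth.
- ctrl.calibration(name): a dict with "fov_y" (degrees; the focal length in pixels is half the picture's height over the tangent of half this angle, whatever the lens; pixels are square), "cx", "cy" (the principal point, pixels), "rvec" (rotation vector, rad) and "tvec" (3), from world to camera coordinates, as OpenCV has them. Camera axes: x right, y down, z forward; pixel columns grow to the right and rows downward; lengths in m; the calibration is good to about 2 mm. A picture is of the moment at which its call begins: read the wrist's pose just before it. calibration takes no time and is no camera call; for the wrist camera it gives the pose at the moment of the call.
- ctrl.close_job(): hands the job in, once; it reports no verdict.
Trained networks look in the newest picture that a camera, given by its name, has taken for a name from the list of things; names that differ only in an ending like _2 or _b are one class to them, and where a whole thing is asked for, a point or a joint stands for the part that bears it (a point fixed in the world has none). Each returns a list of dicts, best first, with "score" (0 to 1); they miss things now and then, are a little off and sometimes report something else, mostly with a low value. They report only what shows in the picture. A call takes as long as a camera call. They do not tell look-alikes from the thing itself.
- ctrl.cut_out(camera, label): "pixels" (480x640 bool, what is visible of it) and "rect" ([left, top, width, height] in pixels, round what is visible of it).
The state is a dict: "time": time; "joint_positions": joint angles; "qd": joint speeds; "joint_torque": joint torques, N m; "position": TCP position; "tool_rot": TCP orientation; "ft_force": force on the tool from outside, world axes, zero at the start; "torque": the same for the moment, N m; "grip_width": opening from 0.0 (shut) to 1.0 (fully open).
Only numpy, scipy, OpenCV 4.12 (cv2) and the standard library are available. Lean on these libraries where they do the work, as an engineer would, in place of code of your own. Each camera call takes 0.05 s, during which the arm holds its last target.

TASK

Take the wooden hand stamp out of its tray and print its mark in the empty rectangular frame on the slip clamped in the stamping jig: set it down squarely inside the frame, turned to match it, and press with a steady force of about 12 N for two seconds, without twisting, sliding or pushing the plate sideways. Lift it straight up off the slip, then put it back upright in its tray without dropping it, and leave the vials and weights where they are.

Things in the scene. Friction and masses are not known exactly. Their poses are not given: they have to be found in the camera images.
- stamp_mid (a point): centre, 37 mm above the underside, of the loose wooden hand stamp (inked; 74 mm tall, about 45 g). Its block, 22 mm (x) by 44 mm (y), printing face below, reaches 22 mm up; above it stands a round turned handle up to 24 mm thick, 22 to 74 mm up: grasp that, best 55 mm above the underside. z is up along the handle; a half turn about z makes no difference
- stand: the stamp's fixed shallow wooden tray, 60 mm (x) by 82 mm (y), 11 mm high, walls 4 mm, inner floor 4 mm above the table; origin at the centre of its underside. The stamp starts standing in it, its long side roughly along the tray's
- jig: fixed dark steel base of the stamping jig, 116 mm (x) by 136 mm (y), 12 mm high, origin under its middle. Over it an aluminium plate, 100 x 122 mm, carries the white slip, its top 34 to 46 mm above the table (set by a screw, not measured). The sprung plate yields straight down 1 mm per 4 N, 10 mm at most. The mark needs 8 to 16 N for a second; over 22 N spoils it
- print_place (a point): point on top of the jig's base (12 mm above the table), straight below the middle of the empty frame on the slip; axes along the frame's. The frame, 30 mm (x) by 52 mm (y) in grey lines, lies towards the end (+y) away from the steel clamp bar. Bring the stamp's middle over it, axes along the frame's, within 6 mm and 0.12 rad. The slip's height is not given by it
- plate_x (a joint): how far the plate, on its soft rubber mounts, has been pushed sideways along the jig's x, m; 0 at rest; it yields 1 mm for 2.5 N; must stay within 3 mm
- plate_y (a joint): the same along the jig's y
- vial_a: bystander: capped glass vial, 31 mm across, 62 mm tall, origin under its middle
- vial_c: bystander: smaller capped glass vial, 26 mm across, 52 mm tall, origin under its middle
- weight_0: bystander: brass weight, 27 mm across, 30 mm tall, origin under its middle
- weight_1: bystander: smaller brass weight, 21 mm across, 24 mm tall, origin under its middle
Not all that is in view belongs to the job. What is shaped like the part that bears stamp_mid but pink is not meant.

How it is judged:
By the outcome, as a careful person would: the job done as asked, in the order asked, and still so for the second after the job is handed in, with the robot touching nothing.
It also fails if it takes over 54 s, if anything falls off the work surface, if the arm or the gripper's body presses on something with over 40 N, if the wrist force passes 120 N, or if a joint passes its speed limit or range.

## Working session

There is one attempt and no reset: what is moved stays moved. The work goes in short steps, Python scripts to look and compute and a tool call to move; the robot and the scene stay as the last step left them, time stands still between calls to the robot, and variables do not carry over. Pictures are saved under pics/ and viewed, and the job is handed in when it is done.

Besides the shell and the picture viewer there is one more tool, called after ">>>" as name(argument=value, ...) on one line, values as JSON. step_arm: Moves the arm, as the interface text tells. Its arguments: {"type":"object","properties":{"plan":{"type":"array"},"squeeze":{"type":"number"}},"required":["plan"]}

```bash
ls; mkdir -p pics; cat > h.py <<'E'
import numpy as np, cv2
from bench import ctrl
def save(n,im): cv2.imwrite('pics/'+n+'.png',im[:,:,::-1])
def cal(n):
    c=ctrl.calibration(n); f=240/np.tan(np.radians(c['fov_y'])/2)
    K=np.array([[f,0,c['cx']],[0,f,c['cy']],[0,0,1.]]); R=cv2.Rodrigues(np.array(c['rvec'],float))[0]
    return K,R,np.array(c['tvec'],float)
def proj(n,P,C=None):
    K,R,t=C or cal(n); q=(K@(R@np.atleast_2d(P).T+t[:,None])).T
    return q[:,:2]/q[:,2:]
def toz(n,uv,z,C=None):
    K,R,t=C or cal(n); uv=np.atleast_2d(uv).astype(float)
    d=(R.T@np.linalg.inv(K)@np.c_[uv,np.ones(len(uv))].T).T; o=-R.T@t
    return o+d*((z-o[2])/d[:,2])[:,None]
E
python3 - <<'E'
from h import *
s=ctrl.get_state()
for k in ['time','position','tool_rot','ft_force','grip_width']: print(k,np.round(s[k],4))
for n in ['scene','top','wrist']:
    save(n+'0',ctrl.get_image(n)); c=ctrl.calibration(n);print(n,c); K,R,t=cal(n); print(-R.T@t)
for n in ['top','scene','wrist']:
  for l in ['stamp_mid','stand','jig','vial_a','vial_c','weight_0','weight_1']:
    r=ctrl.cut_out(n,l); print(n,l,[(round(x['score'],2),np.round(x['rect'])) for x in r])
E
```

```text
pics
time 0.0
position [ 0.2491 -0.5998  0.2355]
tool_rot [-3.0791e+00 -6.1430e-01  7.0000e-04]
ft_force [-0.0445 -0.3082  0.0612]
grip_width 1.0028
scene {'fov_y': 49.95829302535605, 'cx': 314.59789186800344, 'cy': 240.97406984569233, 'rvec': array([ 1.30749421, -2.15709551,  0.97139494]), 'tvec': array([0.16221046, 0.39528511, 0.52273969])}
[-0.04534637  0.20054606  0.64307412]
top {'fov_y': 43.39984265138114, 'cx': 322.24805342717923, 'cy': 243.0191453599392, 'rvec': array([ 2.16872066, -2.18502915,  0.12401305]), 'tvec': array([-0.1091149 ,  0.53564141,  0.97535069])}
[ 0.43503073 -0.0986121   1.02525638]
wrist {'fov_y': 70.15132447613328, 'cx': 319.60221620356197, 'cy': 243.11617809974584, 'rvec': array([-2.40598782,  1.60573856,  0.23579413]), 'tvec': array([-0.64878952, -0.03454442,  0.39199443])}
[ 0.32169845 -0.56958668  0.38452816]
top stamp_mid [(0.97, array([340., 217.,  24.,  19.])), (0.56, array([279., 204.,  16.,  29.])), (0.31, array([308., 273.,  79.,  71.]))]
top stand [(0.88, array([322., 200.,  56.,  46.]))]
top jig [(0.62, array([305., 274.,  83.,  70.])), (0.53,
[... 463 characters left out ...]
, 230.,  54.,  36.]))]
scene jig [(0.65, array([324., 257., 104.,  81.])), (0.41, array([330., 254.,  92.,  68.]))]
scene vial_a [(0.96, array([414., 224.,  22.,  30.])), (0.72, array([456., 265.,  18.,  32.])), (0.51, array([358., 188.,  17.,  14.]))]
scene vial_c [(0.96, array([414., 224.,  22.,  30.])), (0.72, array([456., 265.,  18.,  32.])), (0.51, array([358., 188.,  17.,  14.]))]
scene weight_0 [(0.75, array([220., 389.,  20.,  28.])), (0.47, array([360., 186.,  14.,  14.]))]
scene weight_1 [(0.75, array([220., 389.,  20.,  28.])), (0.47, array([360., 186.,  14.,  14.]))]
wrist stamp_mid []
wrist stand []
wrist jig []
wrist vial_a []
wrist vial_c []
wrist weight_0 []
wrist weight_1 []
```

View pics/top0.png

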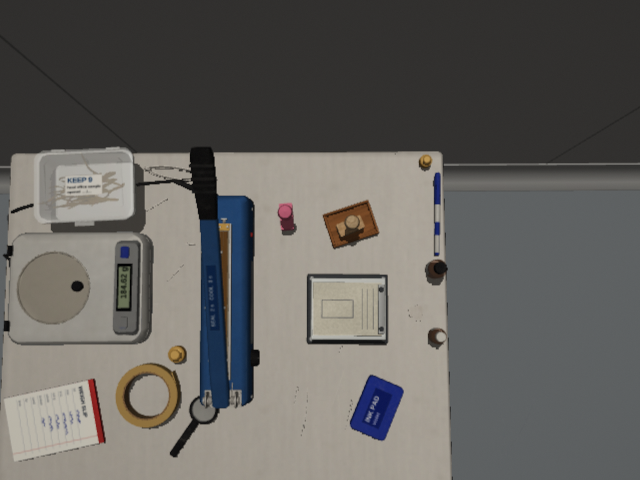

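View pics/scene0.png

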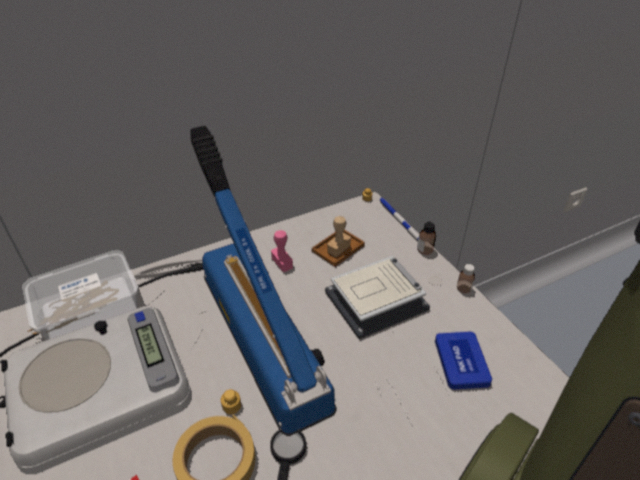

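```bash
python3 - <<'E'
from h import *
a=cv2.imread('pics/top0.png')[180:360,260:460]; cv2.imwrite('pics/top0c.png',cv2.resize(a,None,fx=3.3,fy=3.3,interpolation=cv2.INTER_CUBIC))
a=cv2.imread('pics/scene0.png')[180:350,250:450]; cv2.imwrite('pics/scene0c.png',cv2.resize(a,None,fx=3.5,fy=3.5,interpolation=cv2.INTER_CUBIC))
E
```

```text
(no output)
```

View pics/top0c.png

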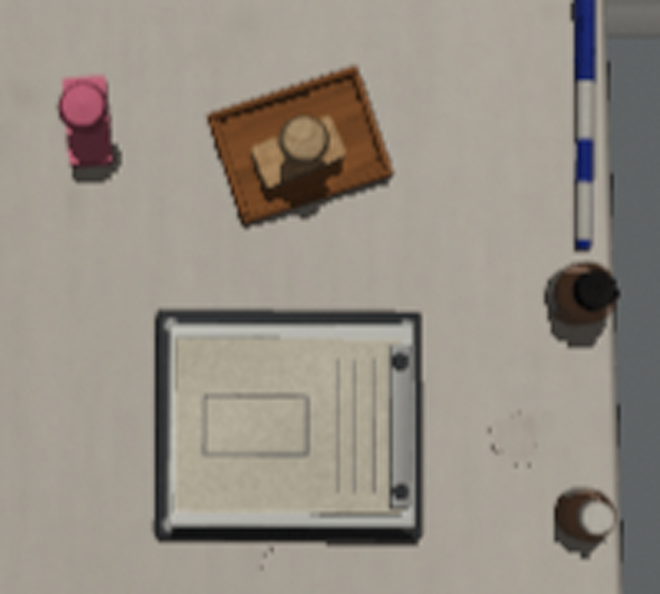

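View pics/scene0c.png

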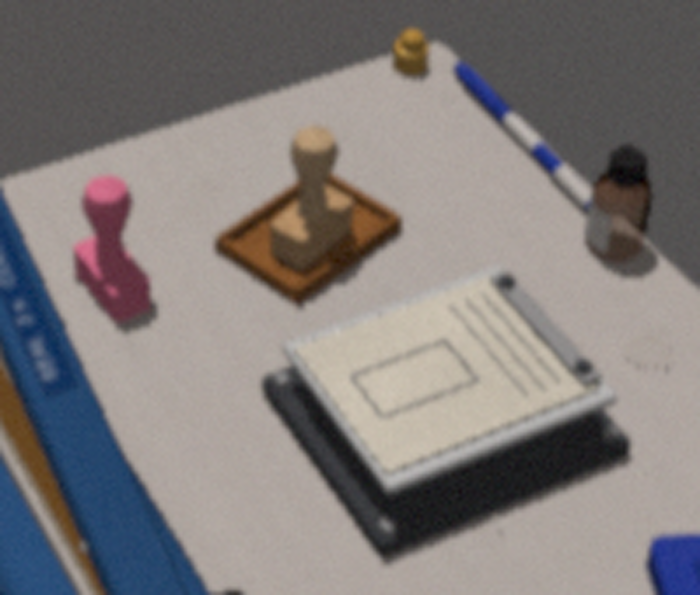

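```bash
python3 - <<'E'
from h import *
g=lambda L:np.array(L)/3.3+[260,180]
s=lambda L:np.array(L)/3.5+[250,180]
T=toz('top',g([(209,115),(356,67),(392,177),(246,226)]),.011);print('tray',T.round(4),T.mean(0))
for i in range(4): d=T[(i+1)%4]-T[i];print(np.linalg.norm(d),np.arctan2(d[1],d[0]))
h=toz('top',g([(304,137)]),.078);print('handle',h)
h=toz('scene',s([(314,138)]),.078);print('handle scene',h)
for z in (.034,.04,.046):
  F=toz('top',g([(204,395),(308,395),(308,456),(204,456)]),z);print('frame',z,F.round(4),F.mean(0))
  F2=toz('scene',s([(352,379),(448,341),(477,379),(381,417)]),z);print('  scene',F2.round(4),F2.mean(0))
J=toz('top',g([(157,312),(420,312),(420,542),(157,542)]),.012);print('jig',J.round(4),J.mean(0))
B=toz('top',g([(252,152),(333,117),(345,150),(265,190)]),.026);print('block',B.round(4),B.mean(0))
st=ctrl.get_state();R=cv2.Rodrigues(np.array(st['tool_rot']))[0];print(R.round(3))
K,Rc,t=cal('wrist');print(Rc.T.round(3))
E
```

```text
tray [[ 0.5845 -0.1156  0.011 ]
 [ 0.6091 -0.1917  0.011 ]
 [ 0.5518 -0.2093  0.011 ]
 [ 0.527  -0.1341  0.011 ]] [ 0.56811015 -0.16268535  0.011     ]
0.07999413113230433 -1.2587202457423967
0.05994251752382426 -2.843337568911815
0.07924665491509142 1.8884561823533543
0.06037933829651702 0.3107556400528682
handle [[ 0.56369763 -0.16003446  0.078     ]]
handle scene [[ 0.55921058 -0.1567511   0.078     ]]
frame 0.034 [[ 0.4409 -0.1116  0.034 ]
 [ 0.4405 -0.1632  0.034 ]
 [ 0.4105 -0.1628  0.034 ]
 [ 0.4109 -0.1113  0.034 ]] [ 0.42571764 -0.13721147  0.034     ]
  scene [[ 0.4431 -0.1126  0.034 ]
 [ 0.4433 -0.1653  0.034 ]
 [ 0.4161 -0.1638  0.034 ]
 [ 0.4165 -0.1123  0.034 ]] [ 0.429758   -0.13849891  0.034     ]
frame 0.04 [[ 0.4409 -0.1115  0.04  ]
 [ 0.4405 -0.1628  0.04  ]
 [ 0.4106 -0.1624  0.04  ]
 [ 0.4111 -0.1112  0.04  ]] [ 0.42577401 -0.13697783  0.04      ]
  scene [[ 0.4383 -0.1095  0.04  ]
 [ 0.4385 -0.1617  0.04  ]
 [ 0.4116 -0.1602  0.04  ]
 [ 0.412  -0.1092  0.04  ]] [ 0.42507774 -0.13515897  0.04      ]
frame 0.046 [[ 0.4409 -0.1114  0.046 ]
 [ 0.4405 -0.1624  0.046 ]
 [ 0.4108 -0.162   0.046 ]
 [ 0.4112 -0.1112  0.046 ]] [ 0.42583039 -0.1367442   0.046     ]
  scene [[ 0.4335 -0.1064  0.046 ]
 [ 0.4336 -0.1581  0.046 ]
 [ 0.407  -0.1566  0.046 ]
 [ 0.4074 -0.1061  0.046 ]] [ 0.42039748 -0.13181903  0.046     ]
jig [[ 0.4833 -0.0883  0.012 ]
 [ 0.4823 -0.2223  0.012 ]
 [ 0.3664 -0.2201  0.012 ]
 [ 0.3676 -0.0876  0.012 ]] [ 0.4249268  -0.15458009  0.012     ]
block [[ 0.5633 -0.137   0.026 ]
 [ 0.5809 -0.1783  0.026 ]
 [ 0.564  -0.1841  0.026 ]
 [ 0.5439 -0.1433  0.026 ]] [ 0.56300866 -0.16066611  0.026     ]
[[ 0.923  0.384 -0.   ]
 [ 0.384 -0.923 -0.   ]
 [-0.     0.    -1.   ]]
[[ 0.383 -0.885 -0.263]
 [-0.924 -0.368 -0.109]
 [-0.     0.285 -0.958]]
```

>>> step_arm(plan=[[[0, 0, -0.16], [0.046, -0.0285, 0.0035], 0], [[0, 0, -0.32], [0.092, -0.057, 0.007], 0], [[0, 0, -0.48], [0.138, -0.0855, 0.0105], 0], [[0, 0, -0.64], [0.184, -0.114, 0.014], 0], [[0, 0, -0.8], [0.23, -0.1425, 0.0175], 0], [[0, 0, -0.96], [0.276, -0.171, 0.021], 0], [[0, 0, -1.12], [0.322, -0.1995, 0.0245], 0], [[0, 0, -1.28], [0.368, -0.228, 0.028], 0], [[0, 0, -1.45], [0.414, -0.257, 0.032], 0], [[0, 0, -1.6], [0.459, -0.2855, 0.0355], 0]], squeeze=50)

```text
time: 2.45
position: [0.5646, -0.1591, 0.2012]
tool_rot: [1.699, 2.642, -0.0]
ft_force: [0.2, -0.0, -0.2]
grip_width: 1.002
```

```bash
python3 - <<'E'
from h import *
s=ctrl.get_state()
for k in ['time','position','tool_rot','qd','joint_positions']: print(k,np.round(s[k],4))
C=cal('wrist');np.save('w1.npy',np.array([C[0],C[1],np.tile(C[2],(3,1))]))
save('w1',ctrl.get_image('wrist'))
s=ctrl.get_state();print(s['position'],s['qd'].round(3) if hasattr(s['qd'],'round') else s['qd'])
E
```

```text
time 2.45
position [ 0.5646 -0.1591  0.2012]
tool_rot [ 1.6987e+00  2.6418e+00 -2.0000e-04]
qd [-0.4861  0.3525 -0.3554 -0.2786  0.2593  0.022   0.3155]
joint_positions [ 0.7143  0.2515 -0.5663  1.647   0.1401  1.2831  0.5503]
[ 0.56832218 -0.14977393  0.20104011] [ 0.02  -0.041  0.001  0.039 -0.059  0.029 -0.062]
```

View pics/w1.png

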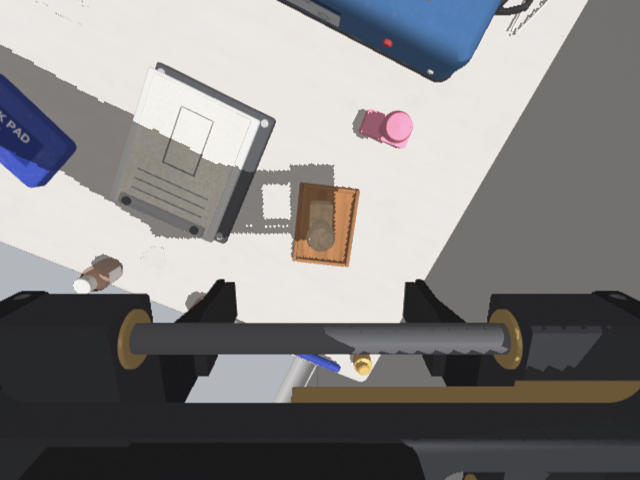

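```bash
python3 - <<'E'
from h import *
ctrl.get_image('wrist')
s=ctrl.get_state()
for k in ['time','position','tool_rot','qd']: print(k,np.round(s[k],4))
C=cal('wrist');np.save('w2.npy',np.array([C[0],C[1],np.tile(C[2],(3,1))]))
im=ctrl.get_image('wrist');save('w2',im)
save('w2c',cv2.resize(im[150:290,260:400],None,fx=4.2,fy=4.2,interpolation=cv2.INTER_CUBIC))
save('w2d',cv2.resize(im[50:260,100:300],None,fx=2.8,fy=2.8,interpolation=cv2.INTER_CUBIC))
s=ctrl.get_state();print(s['position'])
E
```

```text
time 2.55
position [ 0.5667 -0.1524  0.2011]
tool_rot [-1.6885 -2.6485 -0.0079]
qd [ 0.0466 -0.0214  0.0767  0.0157  0.0351  0.0268 -0.0193]
[ 0.56512604 -0.15629355  0.2009866 ]
```

View pics/w2c.png

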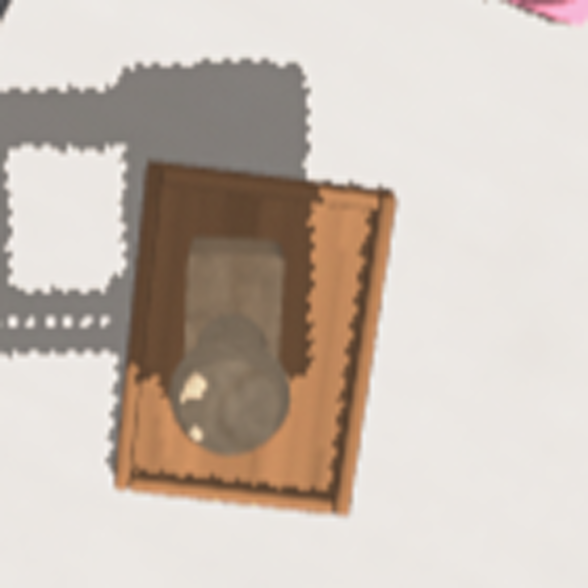

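View pics/w2d.png

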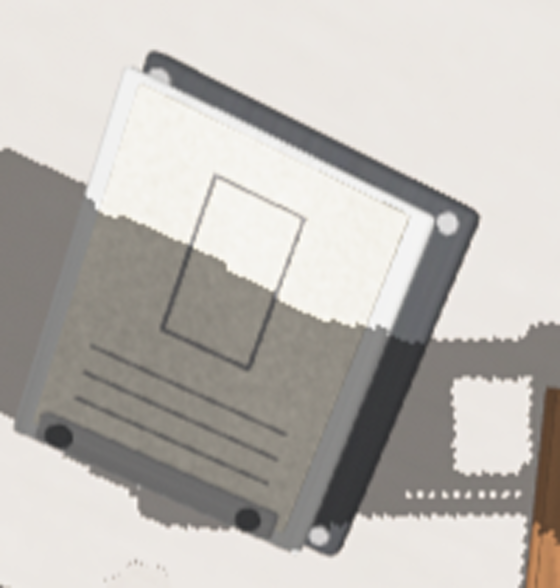

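```bash
python3 - <<'E'
from h import *
A=np.load('w2.npy');C=(A[0],A[1],A[2][0])
g=lambda L:np.array(L)/4.2+[260,150]
d=lambda L:np.array(L)/2.8+[100,50]
h=toz('',g([(230,396)]),.078,C);print('handle',h)
B=toz('',g([(190,243),(281,246),(185,340),(278,340)]),.026,C);print('block',B.round(4))
for i,j in((0,2),(1,3),(0,1)):
  e=B[j]-B[i];print(np.arctan2(e[1],e[0]),np.linalg.norm(e))
T=toz('',g([(150,163),(396,193),(348,514),(118,487)]),.011,C);print('tray',T.round(4),T.mean(0))
for i in range(4): e=T[(i+1)%4]-T[i];print(np.linalg.norm(e),np.arctan2(e[1],e[0]))
for z in (.034,.04,.046):
  F=toz('',d([(215,176),(304,219),(249,369),(162,328)]),z,C);print('frame',z,F.mean(0).round(4))
  for i in range(4): e=F[(i+1)%4]-F[i];print(np.linalg.norm(e),np.arctan2(e[1],e[0]))
s=ctrl.get_state();R=cv2.Rodrigues(np.array(s['tool_rot']))[0];print(s['position'],R.round(3))
E
```

```text
handle [[ 0.56474265 -0.156212    0.078     ]]
block [[ 0.5472 -0.1412  0.026 ]
 [ 0.5663 -0.1331  0.026 ]
 [ 0.5555 -0.1625  0.026 ]
 [ 0.5751 -0.1534  0.026 ]]
-1.1980461468133456 0.022886276793569967
-1.160894200859277 0.022160061806942744
0.40154426005819266 0.02079830762884464
tray [[ 0.5314 -0.1306  0.011 ]
 [ 0.5871 -0.1125  0.011 ]
 [ 0.6124 -0.1902  0.011 ]
 [ 0.5569 -0.208   0.011 ]] [ 0.57195216 -0.16032931  0.011     ]
0.05850581818340966 0.3139228299878655
0.08177854027801508 -1.25562537671812
0.05834313978231722 -2.8317693137443656
0.08153973151755656 1.887972031520317
frame 0.034 [ 0.426  -0.1366  0.034 ]
0.029217381258410596 -0.010981137493080786
0.05151045152163582 -1.5807083563520552
0.029693006291778415 3.1197953222342356
0.05119097633726422 1.5516336182979042
frame 0.04 [ 0.428  -0.1355  0.04  ]
0.028662897582563372 -0.010981137493080734
0.05053289284683008 -1.5807083563520554
0.02912949626567432 3.119795322234237
0.05021948062111335 1.5516336182979042
frame 0.046 [ 0.4301 -0.1345  0.046 ]
0.028108413906716263 -0.010981137493080143
0.04955533417202436 -1.5807083563520568
0.028565986239570233 3.119795322234236
0.049247984904962426 1.5516336182979051
[ 0.56512604 -0.15629355  0.2009866 ] [[-0.417  0.909  0.001]
 [ 0.909  0.417  0.002]
 [ 0.001  0.001 -1.   ]]
```

>>> step_arm(plan=[[[0, 0, 0], [0.001, 0.001, 0.02], 0], [[0, 0, 0], [0.001, 0.001, 0.05], 0], [[0, 0, 0], [0.001, 0.001, 0.08], 0], [[0, 0, 0], [0.001, 0.001, 0.11], 0], [[0, 0, 0], [0.001, 0.001, 0.13], 0], [[0, 0, 0], [0.001, 0.001, 0.141], 0], [[0, 0, 0], [0.001, 0.001, 0.146], 0], [[0, 0, 0], [0.001, 0.001, 0.146], 0], [[0, 0, 0], [0.001, 0.001, 0.146], 0], [[0, 0, 0], [0.001, 0.001, 0.146], 0]])

```text
time: 3.85
position: [0.5647, -0.1593, 0.0558]
tool_rot: [1.705, 2.637, 0.0]
ft_force: [0.2, -1.2, 0.4]
grip_width: 1.0
```

```bash
python3 - <<'E'
from h import *
s=ctrl.get_state()
for k in ['time','position','tool_rot','qd','ft_force']: print(k,np.round(s[k],4))
C=cal('wrist');np.save('w3.npy',np.array([C[0],C[1],np.tile(C[2],(3,1))]))
save('w3',ctrl.get_image('wrist'));s=ctrl.get_image('scene');save('s3',cv2.resize(s[150:350,230:450],None,fx=3,fy=3))
E
```

```text
time 3.85
position [ 0.5647 -0.1593  0.0558]
tool_rot [1.7048e+00 2.6373e+00 2.0000e-04]
qd [ 0.0005  0.0043  0.0024  0.0015  0.0007  0.0003 -0.0008]
ft_force [ 0.2109 -1.208   0.437 ]
```

View pics/w3.png

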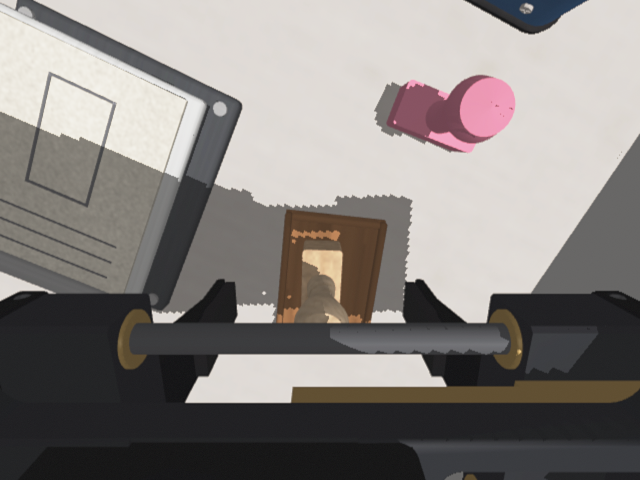

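View pics/s3.png

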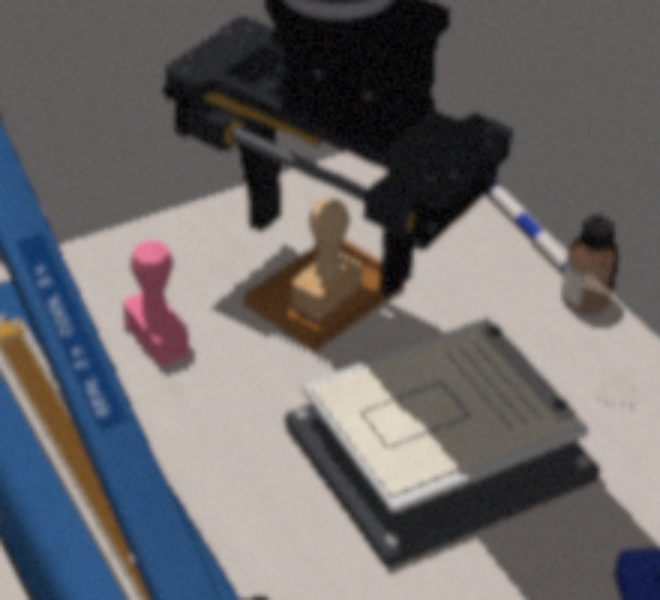

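>>> step_arm(plan=[[[0, 0, 0], [0, 0, 0.001], 100], [[0, 0, 0], [0, 0, 0.001], 150], [[0, 0, 0], [0, 0, 0.001], 160], [[0, 0, 0], [0, 0, 0.001], 170], [[0, 0, 0], [0, 0, 0.001], 180], [[0, 0, 0], [0, 0, 0.001], 200], [[0, 0, 0], [0, 0, 0.001], 255], [[0, 0, 0], [0, 0, 0.001], 255], [[0, 0, 0], [0, 0, 0.001], 255], [[0, 0, 0], [0, 0, 0.001], 255]], squeeze=45)

```text
time: 5.2
position: [0.5643, -0.1592, 0.054]
tool_rot: [1.706, 2.638, 0.0]
ft_force: [-0.1, 0.4, 0.5]
grip_width: 0.248
```

>>> step_arm(plan=[[[0, 0, 0], [0, 0, -0.003], 255], [[0, 0, 0], [0, 0, -0.01], 255], [[0, 0, 0], [0, 0, -0.025], 255], [[0, 0, 0], [0, 0, -0.045], 255], [[0, 0, 0], [0, 0, -0.065], 255], [[0, 0, 0], [0, 0, -0.08], 255], [[0, 0, 0], [0, 0, -0.09], 255], [[0, 0, 0], [0, 0, -0.09], 255], [[0, 0, 0], [0, 0, -0.09], 255], [[0, 0, 0], [0, 0, -0.09], 255]])

```text
time: 6.45
position: [0.5637, -0.1591, 0.1432]
tool_rot: [-1.705, -2.637, 0.001]
ft_force: [-0.7, -0.5, -1.0]
grip_width: 0.251
```

```bash
python3 - <<'E'
from h import *
A=np.load('w3.npy');C=(A[0],A[1],A[2][0])
for z in (.034,.038,.042,.046):
  F=toz('',[(50,74),(115,103),(87,206),(26,181)],z,C);print('frame',z,F.mean(0).round(4),[ (round(float(np.linalg.norm(e)),4),round(float(np.arctan2(e[1],e[0])),3)) for e in np.roll(F,-1,0)-F])
s=ctrl.get_state()
for k in ['time','position','tool_rot','ft_force','torque']: print(k,np.round(s[k],4))
C=cal('wrist');np.save('w4.npy',np.array([C[0],C[1],np.tile(C[2],(3,1))]))
save('w4',ctrl.get_image('wrist'));s=ctrl.get_image('scene');save('s4',cv2.resize(s[100:300,230:450],None,fx=3,fy=3))
E
```

```text
frame 0.034 [ 0.4238 -0.1374  0.034 ] [(0.03, 0.003), (0.0532, -1.582), (0.0304, 3.141), (0.0531, 1.553)]
frame 0.038 [ 0.4263 -0.1363  0.038 ] [(0.0293, 0.003), (0.052, -1.582), (0.0297, 3.141), (0.0519, 1.553)]
frame 0.042 [ 0.4289 -0.1351  0.042 ] [(0.0286, 0.003), (0.0507, -1.582), (0.029, 3.141), (0.0506, 1.553)]
frame 0.046 [ 0.4314 -0.1339  0.046 ] [(0.0279, 0.003), (0.0495, -1.582), (0.0282, 3.141), (0.0494, 1.553)]
time 6.45
position [ 0.5637 -0.1591  0.1432]
tool_rot [-1.7048e+00 -2.6370e+00  6.0000e-04]
ft_force [-0.6956 -0.5117 -1.0499]
torque [-0.0647 -0.1143 -0.0037]
```

View pics/w4.png

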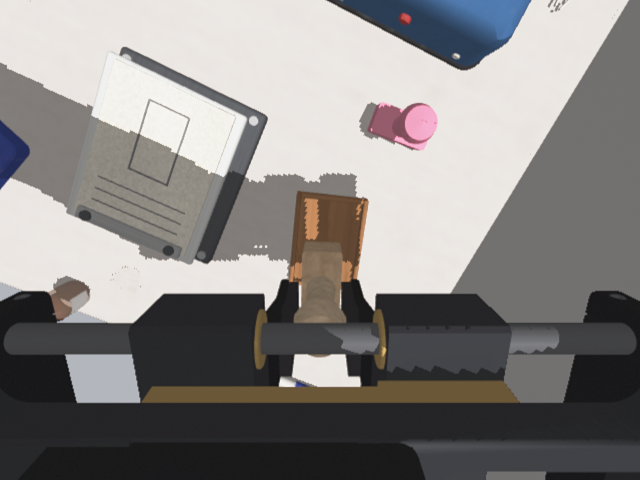

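View pics/s4.png

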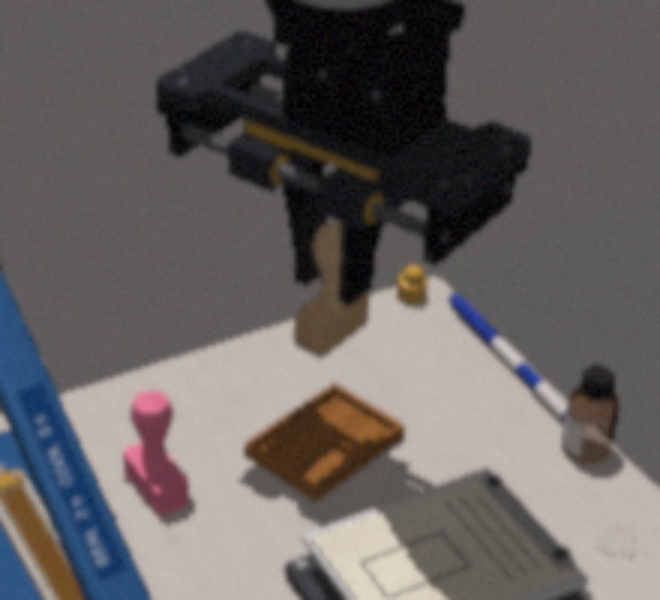

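```bash
python3 - <<'E'
import cv2
a=cv2.imread('pics/w4.png')[220:380,250:400];cv2.imwrite('pics/w4c.png',cv2.resize(a,None,fx=4,fy=4,interpolation=cv2.INTER_CUBIC))
E
```

```text
(no output)
```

View pics/w4c.png

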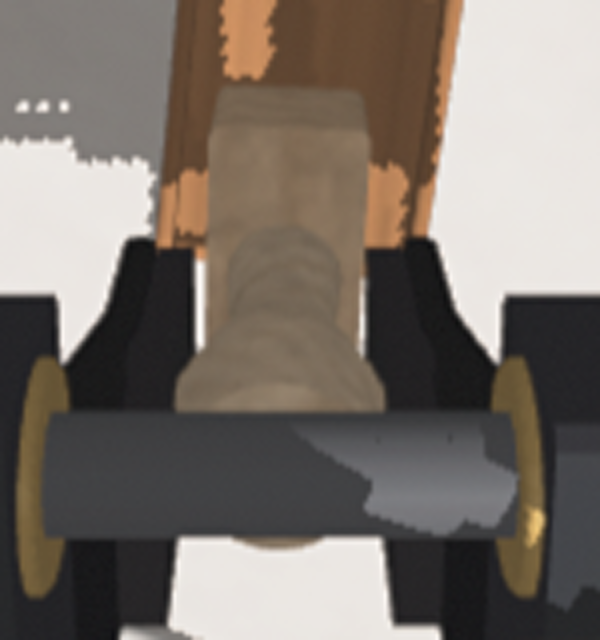

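```bash
python3 - <<'E'
from h import *
A=np.load('w4.npy');C=(A[0],A[1],A[2][0])
g=lambda L:np.array(L)/4+[250,220]
p=np.array([.5637,-.1591,.1432]);R=cv2.Rodrigues(np.array([-1.7048,-2.637,.0006]))[0]
for z in (.1102,.1152,.118):
  B=toz('',g([(210,127),(369,125),(205,310),(361,320)]),z,C)
  print(z,((B-p)@R).round(4)*1000)
  for i,j in((0,2),(1,3),(0,1)):
    e=(B[j]-B[i])@R;print(round(float(np.arctan2(e[1],e[0])),3),np.linalg.norm(e).round(4))
B=toz('',g([(216,88),(362,90)]),.0932,C);print(((B-p)@R).round(4)*1000)
print(R.round(3))
E
```

```text
0.1102 [[ 19.6  -9.3  33. ]
 [ 19.9  12.9  33. ]
 [ -8.4 -10.4  33. ]
 [-10.   12.3  33. ]]
-3.101 0.028
-3.121 0.0299
1.557 0.0222
0.1152 [[ 21.2  -9.   28. ]
 [ 21.5  12.6  28. ]
 [ -6.  -10.1  28. ]
 [ -7.5  12.   28. ]]
-3.101 0.0272
-3.121 0.0291
1.557 0.0216
0.118 [[22.1 -8.9 25.2]
 [22.4 12.4 25.2]
 [-4.7 -9.9 25.2]
 [-6.2 11.8 25.2]]
-3.101 0.0268
-3.121 0.0286
1.557 0.0213
[[20.3 -9.2 50. ]
 [20.  12.9 50. ]]
[[-0.41   0.912 -0.001]
 [ 0.912  0.41   0.   ]
 [ 0.001 -0.001 -1.   ]]
```

>>> step_arm(plan=[[[0, 0, 0.03], [0.006, -0.009, 0], 255], [[0, 0, 0.1], [0.019, -0.028, 0], 255], [[0, 0, 0.18], [0.034, -0.05, 0], 255], [[0, 0, 0.26], [0.049, -0.073, 0], 255], [[0, 0, 0.33], [0.062, -0.093, 0], 255], [[0, 0, 0.385], [0.072, -0.108, 0], 255], [[0, 0, 0.412], [0.078, -0.1165, 0], 255], [[0, 0, 0.412], [0.078, -0.1165, 0.01], 255], [[0, 0, 0.412], [0.078, -0.1165, 0.02], 255], [[0, 0, 0.412], [0.078, -0.1165, 0.02], 255]])

```text
time: 7.8
position: [0.4255, -0.1355, 0.1227]
tool_rot: [-2.207, -2.232, 0.001]
ft_force: [0.0, 0.1, -0.3]
grip_width: 0.249
```

```bash
python3 - <<'E'
from h import *
ctrl.get_image('top');ctrl.get_image('top');ctrl.get_image('top')
s=ctrl.get_state()
for k in ['time','position','tool_rot','qd','ft_force','torque']: print(k,np.round(s[k],4))
C=cal('wrist');np.save('w5.npy',np.array([C[0],C[1],np.tile(C[2],(3,1))]))
im=ctrl.get_image('wrist');save('w5',im)
save('w5c',cv2.resize(im[150:400,220:420],None,fx=3,fy=3,interpolation=cv2.INTER_CUBIC)[:600])
s=ctrl.get_image('scene');save('s5',cv2.resize(s[200:350,300:460],None,fx=4,fy=4,interpolation=cv2.INTER_CUBIC))
E
```

```text
time 7.95
position [ 0.4263 -0.1358  0.1239]
tool_rot [-2.2084e+00 -2.2338e+00 -4.0000e-04]
qd [ 0.0035 -0.0077  0.0005 -0.0013  0.0002  0.0014 -0.0007]
ft_force [ 0.3136 -0.4931 -0.9897]
torque [-0.0148 -0.1043  0.0064]
```

View pics/w5.png

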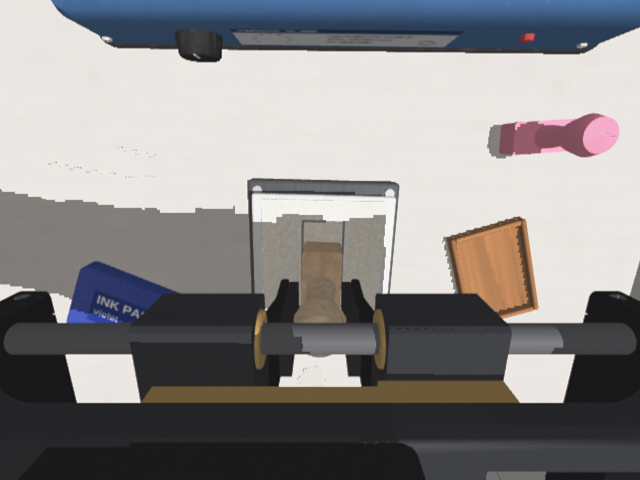

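View pics/w5c.png

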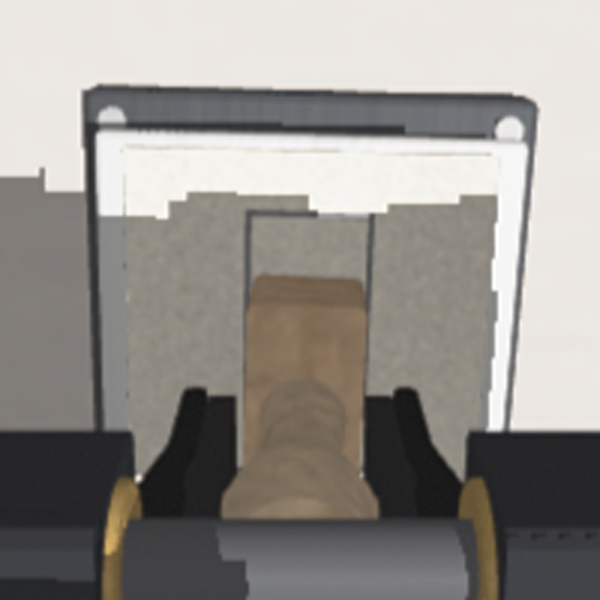

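View pics/s5.png

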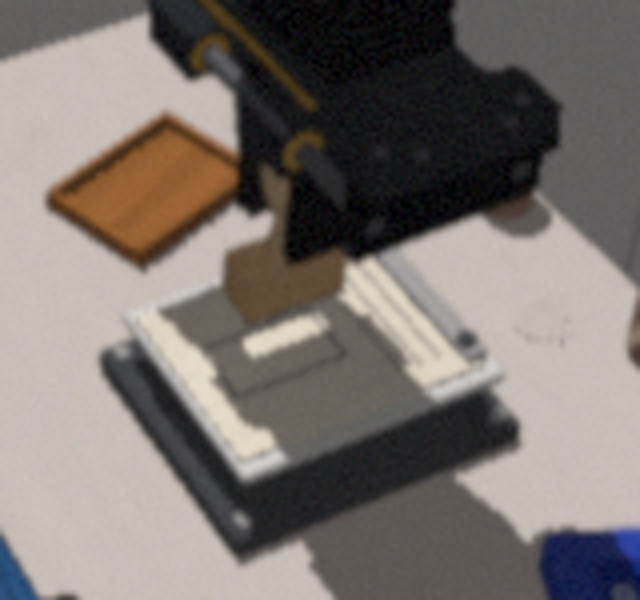

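```bash
python3 - <<'E'
from h import *
A=np.load('w5.npy');C=(A[0],A[1],A[2][0])
g=lambda L:np.array(L)/3+[220,150]
p=np.array([.4263,-.1358,.1239]);R=cv2.Rodrigues(np.array([-2.2084,-2.2338,-.0004]))[0];print(R.round(3))
for z in (.036,.038,.040):
  F=toz('',g([(248,213),(372,213),(244,440),(365,440)]),z,C); print(z,'frame',((F-p)@R*1000).round(1).tolist())
for z,L in ((.0739,[(254,277),(361,280)]),(.0959,[(247,305),(367,307),(245,440),(363,440)])):
  F=toz('',g(L),z,C); print(z,'block',((F-p)@R*1000).round(1).tolist())
E
```

```text
[[-0.011  1.    -0.   ]
 [ 1.     0.011  0.   ]
 [ 0.    -0.    -1.   ]]
0.036 frame [[24.8, -11.9, 87.9], [24.8, 17.4, 87.9], [-33.9, -13.8, 87.9], [-33.9, 16.8, 87.9]]
0.038 frame [[25.2, -11.8, 85.9], [25.2, 17.2, 85.9], [-33.0, -13.7, 85.9], [-33.0, 16.6, 85.9]]
0.04 frame [[25.7, -11.7, 83.9], [25.7, 17.1, 83.9], [-32.0, -13.6, 83.9], [-32.0, 16.5, 83.9]]
0.0739 block [[20.1, -9.0, 50.0], [19.5, 12.7, 50.0]]
0.0959 block [[21.3, -9.3, 28.0], [20.9, 12.5, 28.0], [-5.4, -10.0, 28.0], [-5.4, 12.2, 28.0]]
```

>>> step_arm(plan=[[[0, 0, 0], [0.0006, 0.0004, 0.002], 255], [[0, 0, 0], [0.0006, 0.0004, 0.006], 255], [[0, 0, 0], [0.0006, 0.0004, 0.011], 255], [[0, 0, 0], [0.0006, 0.0004, 0.016], 255], [[0, 0, 0], [0.0006, 0.0004, 0.02], 255], [[0, 0, 0], [0.0006, 0.0004, 0.022], 255], [[0, 0, 0], [0.0006, 0.0004, 0.023], 255], [[0, 0, 0], [0.0006, 0.0004, 0.024], 255], [[0, 0, 0], [0.0006, 0.0004, 0.024], 255], [[0, 0, 0], [0.0006, 0.0004, 0.024], 255]])

```text
time: 9.3
position: [0.4264, -0.1353, 0.1001]
tool_rot: [2.209, 2.233, -0.0]
ft_force: [0.5, -0.1, 0.4]
grip_width: 0.251
```

```bash
python3 - <<'E'
from h import *
for i in range(6):
  s=ctrl.get_state();print(s['time'],np.round(s['position'],4),np.round(s['ft_force'],2),np.round(s['torque'],3))
  im=ctrl.get_image('wrist')
save('w6',im[150:400,150:470]);s=ctrl.get_image('scene');save('s6',cv2.resize(s[200:350,300:460],None,fx=4,fy=4,interpolation=cv2.INTER_CUBIC))
E
```

```text
9.3 [ 0.4264 -0.1353  0.1001] [ 0.55 -0.06  0.41] [-0.001 -0.099 -0.006]
9.35 [ 0.4264 -0.1353  0.1001] [ 0.21 -0.62 -0.47] [-0.041 -0.052 -0.039]
9.4 [ 0.4264 -0.1353  0.1001] [ 0.36 -0.3  -1.39] [ 0.003 -0.092 -0.001]
9.45 [ 0.4264 -0.1353  0.1001] [ 0.43  0.16 -0.79] [-0.011 -0.05  -0.041]
9.5 [ 0.4264 -0.1353  0.1001] [ 0.09 -0.46 -0.61] [ 0.006 -0.071 -0.049]
9.55 [ 0.4264 -0.1353  0.1001] [ 0.55 -0.63 -0.27] [-0.012 -0.058  0.053]
```

View pics/s6.png

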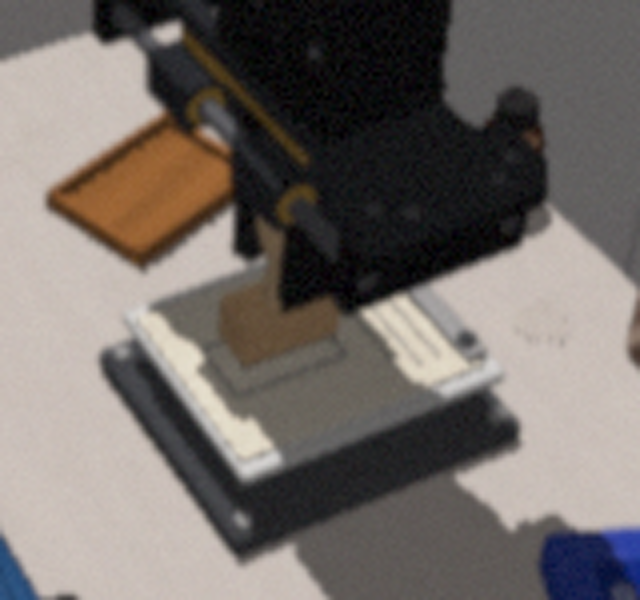

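View pics/w6.png

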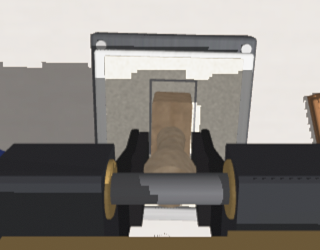

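>>> step_arm(plan=[[[0, 0, 0], [0, 0, 0.001], 255], [[0, 0, 0], [0, 0, 0.002], 255], [[0, 0, 0], [0, 0, 0.003], 255], [[0, 0, 0], [0, 0, 0.004], 255], [[0, 0, 0], [0, 0, 0.005], 255], [[0, 0, 0], [0, 0, 0.006], 255], [[0, 0, 0], [0, 0, 0.007], 255], [[0, 0, 0], [0, 0, 0.008], 255], [[0, 0, 0], [0, 0, 0.008], 255], [[0, 0, 0], [0, 0, 0.008], 255]])

```text
time: 10.9
position: [0.4263, -0.1353, 0.092]
tool_rot: [-2.209, -2.234, 0.0]
ft_force: [-0.1, -0.6, -1.0]
grip_width: 0.252
```

```bash
python3 - <<'E'
from h import *
for i in range(4):
  s=ctrl.get_state();print(s['time'],np.round(s['position'],4),np.round(s['ft_force'],2),np.round(s['torque'],3))
  im=ctrl.get_image('wrist')
save('w7',cv2.resize(im[200:400,220:420],None,fx=3,fy=3,interpolation=cv2.INTER_CUBIC));s=ctrl.get_image('scene');save('s7',cv2.resize(s[200:350,300:460],None,fx=4,fy=4,interpolation=cv2.INTER_CUBIC))
E
```

```text
10.9 [ 0.4263 -0.1353  0.092 ] [-0.1  -0.56 -0.96] [ 0.029 -0.099  0.017]
10.95 [ 0.4264 -0.1353  0.0921] [ 0.32  0.04 -0.23] [ 0.006 -0.041  0.017]
11.0 [ 0.4264 -0.1353  0.0921] [-0.17 -0.16 -0.8 ] [-0.039 -0.121  0.019]
11.05 [ 0.4264 -0.1353  0.0921] [ 0.07  0.33 -0.2 ] [ 0.015 -0.067 -0.03 ]
```

View pics/s7.png

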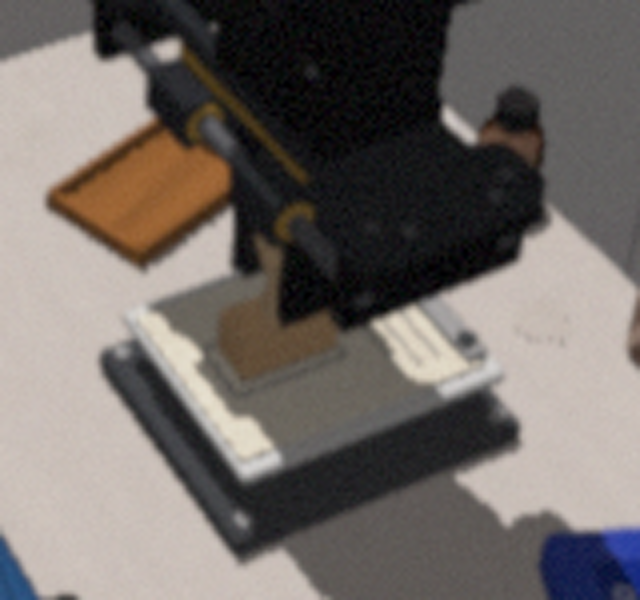

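View pics/w7.png

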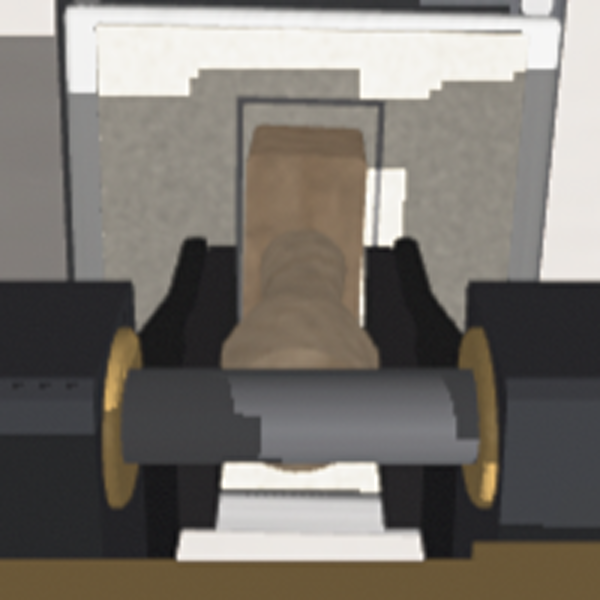

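>>> step_arm(plan=[[[0, 0, 0], [0.0006, 0.0004, 0.0005], 255], [[0, 0, 0], [0.0006, 0.0004, 0.001], 255], [[0, 0, 0], [0.0006, 0.0004, 0.0015], 255], [[0, 0, 0], [0.0006, 0.0004, 0.002], 255], [[0, 0, 0], [0.0006, 0.0004, 0.0025], 255], [[0, 0, 0], [0.0006, 0.0004, 0.003], 255], [[0, 0, 0], [0.0006, 0.0004, 0.0035], 255], [[0, 0, 0], [0.0006, 0.0004, 0.004], 255], [[0, 0, 0], [0.0006, 0.0004, 0.004], 255], [[0, 0, 0], [0.0006, 0.0004, 0.004], 255]])

```text
time: 12.4
position: [0.4271, -0.1347, 0.0885]
tool_rot: [2.209, 2.233, 0.0]
ft_force: [-0.7, 0.5, 5.4]
grip_width: 0.25
```

```bash
cat > f.py <<'E'
from h import *
L=[]
for i in range(3):
  s=ctrl.get_state();L.append(np.r_[s['time'],s['position'],s['ft_force'],s['torque']]);print(np.round(L[-1],3))
  if i<2: ctrl.get_image('wrist')
print(s['tool_rot'])
E
python3 f.py
```

```text
[12.4    0.427 -0.135  0.088 -0.663  0.454  5.364  0.049  0.157  0.027]
[12.45   0.427 -0.135  0.088 -0.952  0.815  5.241  0.117  0.106 -0.025]
[ 1.250e+01  4.270e-01 -1.350e-01  8.900e-02 -1.170e-01  1.137e+00
  4.685e+00  1.250e-01  1.160e-01 -1.200e-02]
[2.20857006e+00 2.23314908e+00 3.56061680e-04]
```

>>> step_arm(plan=[[[0, 0, 0], [0, 0, 0.0006], 255], [[0, 0, 0], [0, 0, 0.0012], 255], [[0, 0, 0], [0, 0, 0.0018], 255], [[0, 0, 0], [0, 0, 0.002], 255], [[0, 0, 0], [0, 0, 0.002], 255], [[0, 0, 0], [0, 0, 0.002], 255], [[0, 0, 0], [0, 0, 0.002], 255], [[0, 0, 0], [0, 0, 0.002], 255], [[0, 0, 0], [0, 0, 0.002], 255], [[0, 0, 0], [0, 0, 0.002], 255]])

```text
time: 13.75
position: [0.4276, -0.1348, 0.0872]
tool_rot: [2.208, 2.233, 0.001]
ft_force: [-1.5, 1.3, 10.3]
grip_width: 0.254
```

```bash
python3 f.py
```

```text
[13.75   0.428 -0.135  0.087 -1.525  1.257 10.334  0.196  0.386 -0.03 ]
[13.8    0.428 -0.135  0.087 -1.928  1.603 10.612  0.182  0.392  0.024]
[13.85   0.428 -0.135  0.087 -1.836  0.551  9.815  0.213  0.381 -0.015]
[2.20809573e+00 2.23259121e+00 7.49874087e-04]
```

>>> step_arm(plan=[[[0, 0, 0], [0, 0, 0.0004], 255], [[0, 0, 0], [0, 0, 0.0004], 255], [[0, 0, 0], [0, 0, 0.0004], 255], [[0, 0, 0], [0, 0, 0.0004], 255], [[0, 0, 0], [0, 0, 0.0004], 255], [[0, 0, 0], [0, 0, 0.0004], 255], [[0, 0, 0], [0, 0, 0.0004], 255], [[0, 0, 0], [0, 0, 0.0004], 255], [[0, 0, 0], [0, 0, 0.0004], 255], [[0, 0, 0], [0, 0, 0.0004], 255]])

```text
time: 15.1
position: [0.4277, -0.1348, 0.0869]
tool_rot: [2.208, 2.233, 0.001]
ft_force: [-2.6, 0.8, 10.6]
grip_width: 0.247
```

```bash
python3 f.py
```

```text
[15.1    0.428 -0.135  0.087 -2.561  0.841 10.575  0.206  0.457 -0.026]
[15.15   0.428 -0.135  0.087 -1.797  1.326 10.354  0.243  0.413 -0.051]
[15.2    0.428 -0.135  0.087 -1.253  1.496 10.281  0.229  0.472 -0.029]
[2.20782365e+00 2.23256439e+00 8.03559573e-04]
```

>>> step_arm(plan=[[[0, 0, 0], [0, 0, 0.0003], 255], [[0, 0, 0], [0, 0, 0.0004], 255], [[0, 0, 0], [0, 0, 0.0004], 255], [[0, 0, 0], [0, 0, 0.0004], 255], [[0, 0, 0], [0, 0, 0.0004], 255], [[0, 0, 0], [0, 0, 0.0004], 255], [[0, 0, 0], [0, 0, 0.0004], 255], [[0, 0, 0], [0, 0, 0.0004], 255], [[0, 0, 0], [0, 0, 0.0004], 255], [[0, 0, 0], [0, 0, 0.0004], 255]])

```text
time: 16.45
position: [0.4278, -0.1348, 0.0867]
tool_rot: [2.208, 2.232, 0.001]
ft_force: [-2.2, 1.7, 12.0]
grip_width: 0.247
```

```bash
python3 f.py
```

```text
[16.45   0.428 -0.135  0.087 -2.192  1.662 11.959  0.242  0.507 -0.022]
[16.5    0.428 -0.135  0.087 -1.511  1.54  11.894  0.183  0.523 -0.02 ]
[16.55   0.428 -0.135  0.087 -1.982  2.1   12.293  0.245  0.47  -0.045]
[2.20769164e+00 2.23244047e+00 9.01132141e-04]
```

>>> step_arm(plan=[[[0, 0, 0], [0, 0, 0], 255], [[0, 0, 0], [0, 0, 0], 255], [[0, 0, 0], [0, 0, 0], 255], [[0, 0, 0], [0, 0, 0], 255], [[0, 0, 0], [0, 0, 0], 255], [[0, 0, 0], [0, 0, 0], 255], [[0, 0, 0], [0, 0, 0], 255], [[0, 0, 0], [0, 0, 0], 255], [[0, 0, 0], [0, 0, 0], 255], [[0, 0, 0], [0, 0, 0], 255]])

```text
time: 17.8
position: [0.4278, -0.1348, 0.0867]
tool_rot: [2.208, 2.233, 0.001]
ft_force: [-2.3, 1.7, 11.9]
grip_width: 0.25
```

```bash
python3 f.py
```

```text
[17.8    0.428 -0.135  0.087 -2.259  1.711 11.915  0.318  0.477 -0.045]
[17.85   0.428 -0.135  0.087 -2.197  1.019 11.395  0.232  0.456 -0.071]
[17.9    0.428 -0.135  0.087 -1.586  1.357 11.663  0.265  0.495 -0.043]
[2.20773030e+00 2.23242419e+00 9.01216816e-04]
```

>>> step_arm(plan=[[[0, 0, 0], [0, 0, -0.001], 255], [[0, 0, 0], [0, 0, -0.002], 255], [[0, 0, 0], [0, 0, -0.003], 255], [[0, 0, 0], [0, 0, -0.005], 255], [[0, 0, 0], [0, 0, -0.008], 255], [[0, 0, 0], [0, 0, -0.013], 255], [[0, 0, 0], [0, 0, -0.02], 255], [[0, 0, 0], [0, 0, -0.03], 255], [[0, 0, 0], [0, 0, -0.04], 255], [[0, 0, 0], [0, 0, -0.05], 255]])

```text
time: 19.15
position: [0.4269, -0.1347, 0.1361]
tool_rot: [2.209, 2.233, 0.0]
ft_force: [0.4, 0.2, -0.6]
grip_width: 0.254
```

>>> step_arm(plan=[[[0, 0, 0], [0, 0, -0.005], 255], [[0, 0, 0], [0, 0, -0.006], 255], [[0, 0, 0], [0, 0, -0.006], 255], [[0, 0, 0], [0, 0, -0.006], 255], [[0, 0, 0], [0, 0, -0.006], 255], [[0, 0, 0], [0, 0, -0.006], 255], [[0, 0, 0], [0, 0, -0.006], 255], [[0, 0, 0], [0, 0, -0.006], 255], [[0, 0, 0], [0, 0, -0.006], 255], [[0, 0, 0], [0, 0, -0.006], 255]])

```text
time: 20.4
position: [0.4268, -0.1347, 0.1413]
tool_rot: [2.209, 2.234, -0.0]
ft_force: [0.3, -0.3, 0.1]
grip_width: 0.251
```

```bash
python3 - <<'E'
from h import *
s=ctrl.get_state()
for k in ['time','position','tool_rot','qd','ft_force']: print(k,np.round(s[k],4))
C=cal('wrist');np.save('w8.npy',np.array([C[0],C[1],np.tile(C[2],(3,1))]))
im=ctrl.get_image('wrist');save('w8',im)
save('w8c',cv2.resize(im[180:380,220:420],None,fx=3,fy=3,interpolation=cv2.INTER_CUBIC)[:600])
s=ctrl.get_image('scene');save('s8',cv2.resize(s[200:350,300:460],None,fx=4,fy=4,interpolation=cv2.INTER_CUBIC))
E
```

```text
time 20.4
position [ 0.4268 -0.1347  0.1413]
tool_rot [ 2.2090e+00  2.2336e+00 -1.0000e-04]
qd [-0.0007  0.0005 -0.0002  0.0019 -0.0004  0.0008 -0.0003]
ft_force [ 0.324  -0.3026  0.0558]
```

View pics/w8c.png

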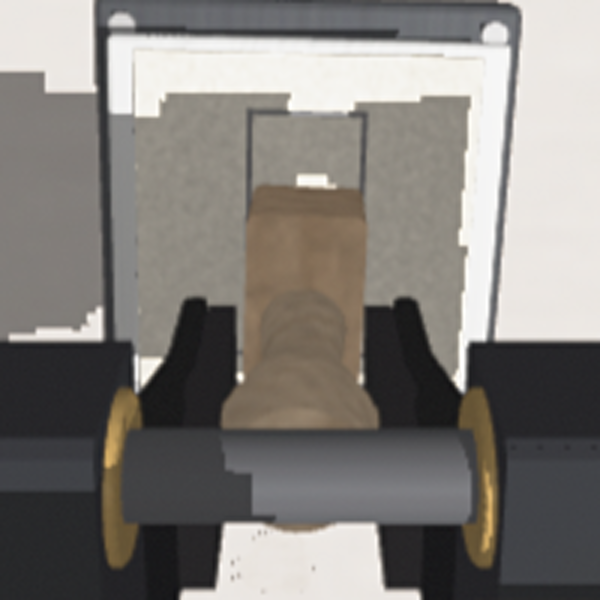

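View pics/s8.png

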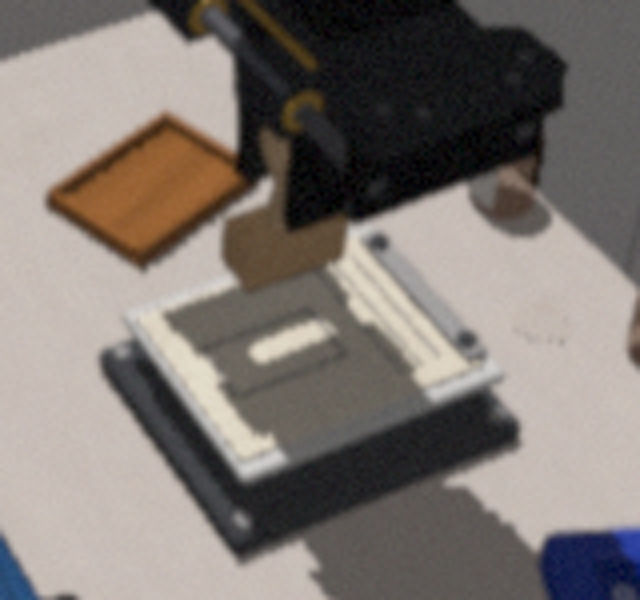

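>>> step_arm(plan=[[[0, 0, -0.03], [-0.002, 0.011, 0], 255], [[0, 0, -0.1], [-0.006, 0.034, 0], 255], [[0, 0, -0.18], [-0.0115, 0.061, 0], 255], [[0, 0, -0.26], [-0.017, 0.088, 0], 255], [[0, 0, -0.33], [-0.0215, 0.112, 0], 255], [[0, 0, -0.385], [-0.025, 0.13, 0], 255], [[0, 0, -0.44], [-0.027, 0.14, 0], 255], [[0, 0, -0.44], [-0.027, 0.14, 0], 255], [[0, 0, -0.44], [-0.027, 0.14, 0], 255], [[0, 0, -0.44], [-0.027, 0.14, 0], 255]])

```text
time: 21.75
position: [0.5667, -0.1602, 0.1413]
tool_rot: [-1.669, -2.662, 0.001]
ft_force: [-0.3, 0.2, 0.2]
grip_width: 0.251
```

```bash
python3 - <<'E'
from h import *
ctrl.get_image('wrist')
s=ctrl.get_state()
for k in ['time','position','tool_rot','qd','ft_force']: print(k,np.round(s[k],4))
C=cal('wrist');np.save('w9.npy',np.array([C[0],C[1],np.tile(C[2],(3,1))]))
im=ctrl.get_image('wrist');save('w9',im)
t=ctrl.get_image('top');save('t9',cv2.resize(t[190:360,270:410],None,fx=3.5,fy=3.5,interpolation=cv2.INTER_CUBIC))
s=ctrl.get_image('scene');save('s9',cv2.resize(s[170:350,290:450],None,fx=3.3,fy=3.3,interpolation=cv2.INTER_CUBIC))
E
```

```text
time 21.8
position [ 0.5667 -0.1602  0.1413]
tool_rot [ 1.6688e+00  2.6615e+00 -6.0000e-04]
qd [-0.0007 -0.0014 -0.0002  0.0002  0.0007 -0.0005  0.0004]
ft_force [ 1.5434  0.1121 -0.3716]
```

View pics/w9.png

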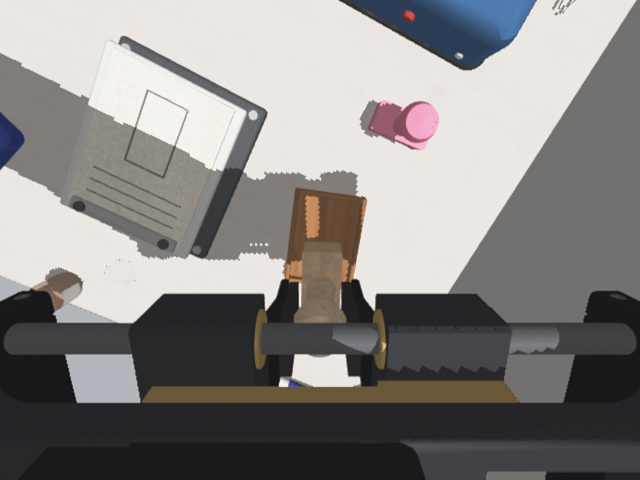

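View pics/t9.png

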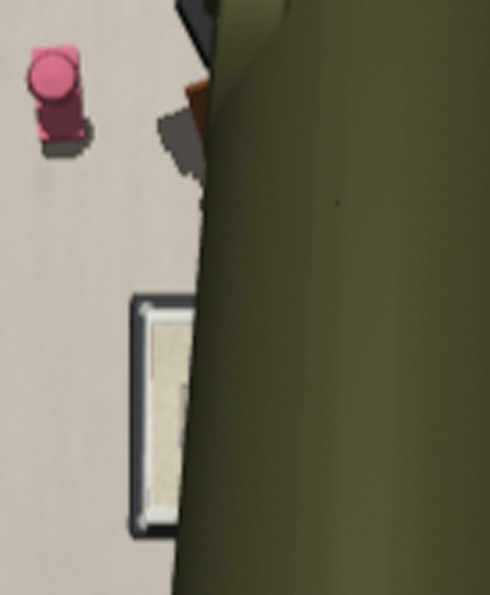

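View pics/s9.png

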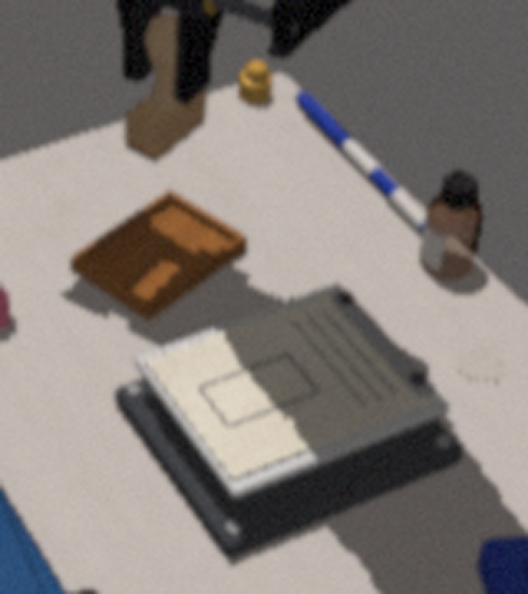

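>>> step_arm(plan=[[[0, 0, 0], [0, 0, 0.006], 255], [[0, 0, 0], [0, 0, 0.02], 255], [[0, 0, 0], [0, 0, 0.037], 255], [[0, 0, 0], [0, 0, 0.053], 255], [[0, 0, 0], [0, 0, 0.066], 255], [[0, 0, 0], [0, 0, 0.075], 255], [[0, 0, 0], [0, 0, 0.081], 255], [[0, 0, 0], [0, 0, 0.084], 255], [[0, 0, 0], [0, 0, 0.085], 255], [[0, 0, 0], [0, 0, 0.085], 255]])

```text
time: 23.2
position: [0.5673, -0.1602, 0.0566]
tool_rot: [1.668, 2.661, -0.0]
ft_force: [-1.0, -0.0, -0.1]
grip_width: 0.25
```

```bash
python3 f.py; python3 - <<'E'
from h import *
s=ctrl.get_image('scene');save('s10',cv2.resize(s[170:350,290:450],None,fx=3.3,fy=3.3,interpolation=cv2.INTER_CUBIC))
save('w10',ctrl.get_image('wrist'))
E
```

```text
[ 2.32e+01  5.67e-01 -1.60e-01  5.70e-02 -9.52e-01 -2.90e-02 -1.08e-01
  1.30e-02 -1.29e-01  5.00e-03]
[ 2.325e+01  5.670e-01 -1.600e-01  5.700e-02 -3.820e-01 -2.760e-01
 -5.210e-01  6.000e-03 -1.120e-01 -2.000e-02]
[ 2.33e+01  5.67e-01 -1.60e-01  5.70e-02  3.10e-02  4.70e-01  8.30e-02
 -2.30e-02 -1.27e-01  2.70e-02]
[1.66822078e+00 2.66128683e+00 2.35418615e-05]
```

View pics/s10.png

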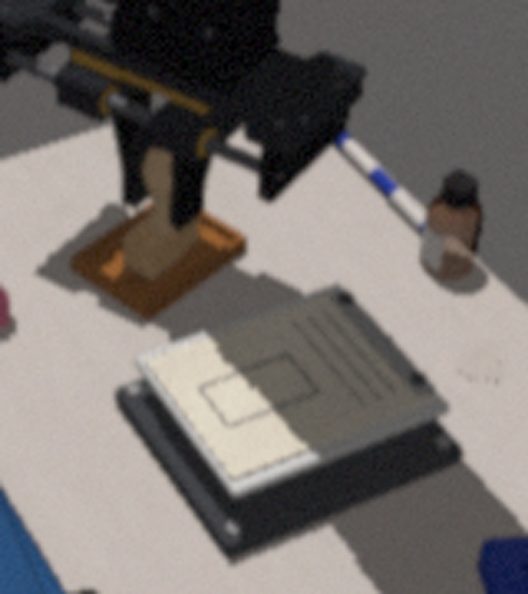

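View pics/w10.png

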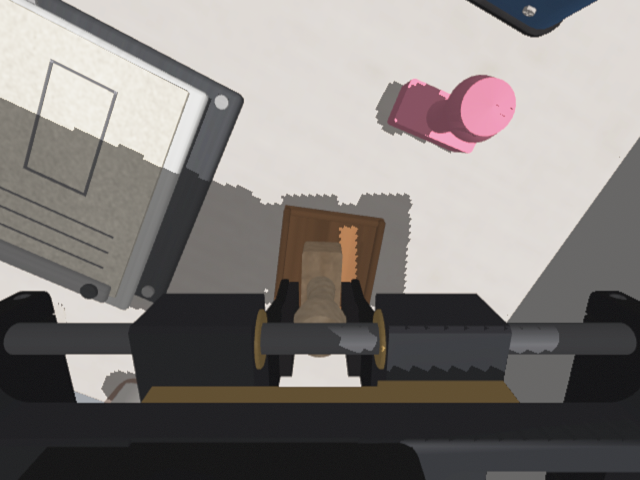

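Stamp is inside the tray walls, about 2.5 mm above the floor. Lower slowly by 2.8 mm and watch the force.

>>> step_arm(plan=[[[0, 0, 0], [0, 0, 0.0004], 255], [[0, 0, 0], [0, 0, 0.0008], 255], [[0, 0, 0], [0, 0, 0.0012], 255], [[0, 0, 0], [0, 0, 0.0016], 255], [[0, 0, 0], [0, 0, 0.002], 255], [[0, 0, 0], [0, 0, 0.0023], 255], [[0, 0, 0], [0, 0, 0.0026], 255], [[0, 0, 0], [0, 0, 0.0028], 255], [[0, 0, 0], [0, 0, 0.0028], 255], [[0, 0, 0], [0, 0, 0.0028], 255]])

```text
time: 24.65
position: [0.5673, -0.1601, 0.054]
tool_rot: [1.668, 2.662, -0.0]
ft_force: [-1.1, 0.6, 4.8]
grip_width: 0.246
```

```bash
python3 f.py
```

```text
[ 2.465e+01  5.670e-01 -1.600e-01  5.400e-02 -1.077e+00  6.190e-01
  4.762e+00  7.800e-02  2.520e-01 -4.000e-03]
[24.7    0.567 -0.16   0.054 -1.139  0.264  5.59   0.065  0.256 -0.038]
[ 2.475e+01  5.670e-01 -1.600e-01  5.400e-02 -1.235e+00  4.390e-01
  5.449e+00  5.800e-02  2.690e-01 -1.500e-02]
[ 1.66797866e+00  2.66151225e+00 -1.08219901e-05]
```

>>> step_arm(plan=[[[0, 0, 0], [0, 0, -0.0003], 255], [[0, 0, 0], [0, 0, -0.0003], 185], [[0, 0, 0], [0, 0, -0.0003], 178], [[0, 0, 0], [0, 0, -0.0003], 170], [[0, 0, 0], [0, 0, -0.0003], 150], [[0, 0, 0], [0, 0, -0.0003], 120], [[0, 0, 0], [0, 0, -0.0003], 80], [[0, 0, 0], [0, 0, -0.0003], 40], [[0, 0, 0], [0, 0, -0.0003], 0], [[0, 0, 0], [0, 0, -0.0003], 0]])

```text
time: 26.0
position: [0.5671, -0.1601, 0.0538]
tool_rot: [1.668, 2.662, -0.0]
ft_force: [0.0, -0.4, 0.7]
grip_width: 0.891
```

```bash
python3 f.py; python3 - <<'E'
from h import *
s=ctrl.get_image('scene');save('s11',cv2.resize(s[170:350,290:450],None,fx=3.3,fy=3.3,interpolation=cv2.INTER_CUBIC))
save('w11',ctrl.get_image('wrist'));print(ctrl.get_state()['grip_width'])
E
```

```text
[ 2.60e+01  5.67e-01 -1.60e-01  5.40e-02  1.70e-02 -3.76e-01  7.04e-01
 -3.30e-02 -1.51e-01  7.00e-03]
[ 2.605e+01  5.670e-01 -1.600e-01  5.400e-02 -2.140e-01 -4.070e-01
 -1.510e-01 -2.000e-02 -1.400e-01  1.900e-02]
[ 2.61e+01  5.67e-01 -1.60e-01  5.40e-02  5.67e-01 -3.03e-01  5.00e-03
  6.00e-03 -1.20e-01 -3.80e-02]
[ 1.66843979e+00  2.66193020e+00 -1.52726241e-04]
0.9883490653579066
```

View pics/s11.png

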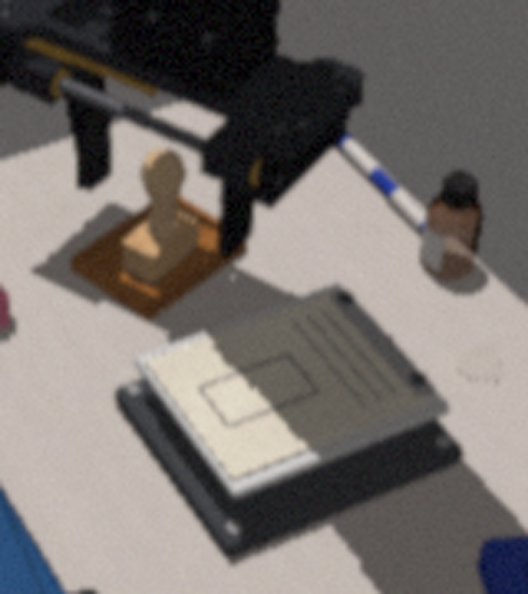

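View pics/w11.png

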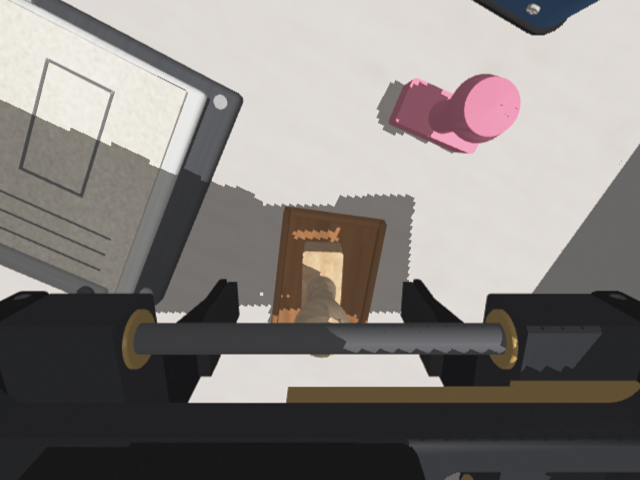

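The stamp stands upright in its tray and the jaws are clear of it. I'll retreat straight up.

>>> step_arm(plan=[[[0, 0, 0], [0, 0, -0.01], 0], [[0, 0, 0], [0, 0, -0.03], 0], [[0, 0, 0], [0, 0, -0.055], 0], [[0, 0, 0], [0, 0, -0.08], 0], [[0, 0, 0], [0, 0, -0.105], 0], [[0, 0, 0], [0, 0, -0.13], 0], [[0, 0, 0], [0, 0, -0.145], 0], [[0, 0, 0], [0, 0, -0.15], 0], [[0, 0, 0], [0, 0, -0.15], 0], [[0, 0, 0], [0, 0, -0.15], 0]])

```text
time: 27.45
position: [0.5664, -0.16, 0.2027]
tool_rot: [-1.667, -2.66, 0.001]
ft_force: [-0.6, 0.2, -0.5]
grip_width: 0.997
```

```bash
python3 - <<'E'
from h import *
save('s12',ctrl.get_image('scene'))
im=ctrl.get_image('wrist');save('w12',im);s=ctrl.get_state();print(s['time'],s['position'],s['ft_force'])
save('w12c',cv2.resize(im[40:280,60:400],None,fx=2.3,fy=2.3,interpolation=cv2.INTER_CUBIC))
E
```

```text
27.55 [ 0.56654447 -0.16004074  0.20279141] [ 0.52542588 -0.36100061  0.67881388]
```

View pics/s12.png

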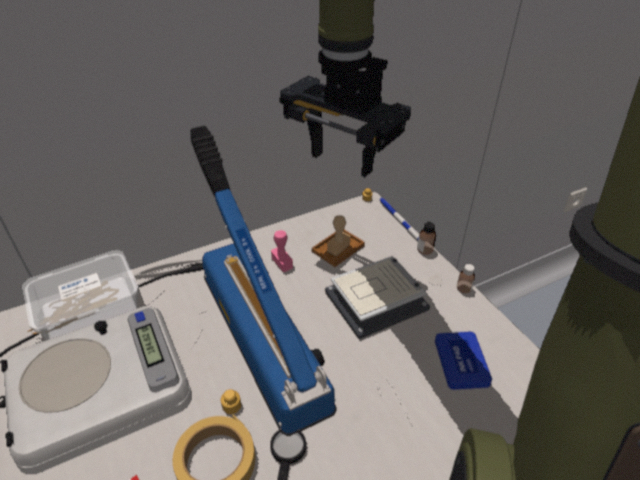

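View pics/w12c.png

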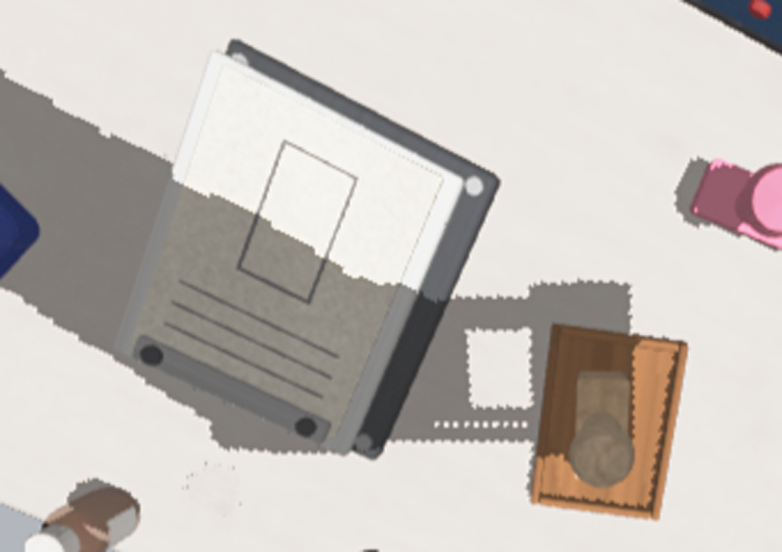

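```bash
python3 -c "
from bench import ctrl
print(ctrl.close_job())"
```

```text
the job is handed in; nothing more can be done
None
```

I pressed the wooden stamp once into the frame and put it back in its tray, but **no printed mark shows in any picture taken afterwards**. I did not press again, because that would have risked a double print. The job was handed in at about 27.6 s of the 54 s allowed.

- **Press:** By my measurements the stamp was about 1 mm and 0.02 rad or less from the frame's middle and direction. The force stayed at about 11–12.5 N for over 4 s, of which the last 1.5 s or more was at about 12 N. The slip came out about 40 mm above the table, consistent with the plate's 4 N per mm.
- **Sideways load:** It reached about 2–2.5 N, which would push the plate about 1 mm at most. I worked this out from the forces and did not read the plate's position directly.
- **Lift and return:** I lifted the stamp straight up and lowered it into the tray until it touched the floor at about 5 N. I eased off before opening the jaws.
- **Last checks:** The scene and wrist pictures show the stamp upright inside its tray, and the gripper empty about 15 cm higher, touching nothing. By eye in the scene picture, the pink stamp, vials and weights have not moved. I did not measure their positions.

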